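# Seat the charging cradle on its power unit and stand the short mill in it

## Robot

A 6-joint arm with a two-finger parallel gripper is mounted at the origin on a cart in front of the work surface, level with it; the furniture and walls round the work are solid. World frame = base frame: x ahead of the robot, y to its left, z up, the work surface at z = 0. Lengths are in mm, angles in rad, forces in N, time in s.
With the tool pointing down it reaches from about 250 to 800 mm from the base axis. Payload 8.5 kg.
Tool frame: the origin (TCP) lies at the very end of the fingers, on their centre line; the grasp point (between the pads) lies pinch_z behind it (pinch_z is the distance from the TCP to the grasp point, in mm); z points along the fingers, y is the line along which they close (so a half turn about z gives the same grasp; the last joint's range is limited). The gripper opens to 85 mm and grips with 20 to 120 N. Pads are 22 mm wide; open, the fingers measure 114 mm over their backs; the gripper's body (76 mm by 85 mm) begins 54 mm behind the grasp point. The pads swing forward as they close: fully open they stand 13 mm farther back than shut.
Start: joints at [-1.312, 0.238, -0.013, 1.319, 0, 1.571], TCP at [134.345, -507.474, 231.276] pointing down, gripper open.
Joint ranges: [-2.66, 2.66], [-1.03, 1.9], [-1.14, 1.46], [-1.82, 2.27], [-1.45, 1.34], [-3.14, 3.14]. Speed limits (rad/s): [2.22, 2.22, 2.79, 3.14, 3.14, 3.14].

## Interface

Orientations are given as a rotation vector (axis times angle).
In Python, from plant import * gives the robot as it stands.
- The arm moves only by the tool drive_tool, never from a script. Its argument "increments" is a list of rows, each an object of numbers: "x", "y", "z": the shift along the tool's x, y, z scaled (see below); "wx", "wy", "wz": the turn, a rotation vector about the tool's x, y, z scaled (see below); "claw": the finger opening in mm, from 0 to 85.4. In form: [{"x": .., "y": .., "z": .., "wx": .., "wy": .., "wz": .., "claw": ..}, ...]. A call has exactly 10 rows; each row is the pose to reach, as a shift and turn from the pose commanded when the call began, along the tool's axes at that moment; what a row does not reach only later rows make up. The controller multiplies each number of a shift by 0.4 m and each number of a turn by 60 degrees. A row lasts 1/12 s, in which the tool goes at most 41.7 mm and 7.16 degrees, less where a joint would pass 70% of its speed; a pose out of reach is approached as far as the arm can. A call with a number of a shift or a turn outside -1 to 1 is refused whole. A call with a gripper value outside its range is refused whole. The fingers move at their own pace and stop on an object; the grip force is fixed at half the most. Time passes only in rows, so rows that repeat a pose let the fingers close, or fill a call up. It gives the time, the measured TCP pose, the force, the opening and the grip force at its end, in the units of the state.
- sense(): the state, without advancing time (a new reading comes with each control period).
- camera(name): name is "side" or "top" or "wrist"; returns a dict with "image" (420x560x3 uint8, red, green, blue), "range_z" (420x560 float32, mm along the optical axis (not along the pixel's ray), 0 where there is no reading), "fx", "fy", "cx", "cy" (pixels), "k1" (the pictures are not rectified: a ray, as slopes to the right and down, at radius r is drawn at 1 + k1 r^2 times it, then the intrinsics apply), "R" (3x3) and "t" (3): a world point X has camera coordinates R X + t. Camera axes: x right, y down, z forward; pixel columns grow to the right and rows downward; lengths in mm; the calibration is good to about 2 mm. A picture is of the moment at which its call begins.
- hand_in(): hands the job in; it is judged then, once.
The state is a dict: "clock": time; "joint_positions": joint angles; "joint_velocities": joint speeds; "tau": joint torques, N m; "tool_pos": TCP position; "eef_rot": TCP orientation; "contact_force": force on the tool from outside, world axes, zero at the start; "torque": the same for the moment, N m; "width": finger opening in mm; "grip_force": force on a finger pad.
Only numpy, scipy, OpenCV 4.12 (cv2) and the standard library are available. Lean on these libraries where they do the work, as an engineer would, in place of code of your own. Each camera call takes 0.05 s, during which the arm holds its last target. There are 200 camera calls.

## Task

Slide the low grey charging cradle straight along the worktop onto the two pegs of the steel power unit until it sits flush against the unit. Then lower the shorter of the two wooden pepper mills upright into the cradle's round bore, letting go only once its foot is down on the bottom. Leave the taller mill and the other things on the worktop where they are.

Things in the scene. Friction and masses are not known exactly. Their poses are not given: they have to be found in the camera images.
- unit: power unit of the charger, a fixed steel box 70 (x) x 150 (y) x 58 (z) mm on the worktop. Origin: centre of its underside. Its front is its -x face, from which two level steel pegs stick out along its -x: 12 mm diameter, 24 mm long, the last 8 mm tapering to 6 mm, at y = +40 and -40 mm, axis 28 mm above the worktop.
- unit_front (a point): point on the power unit's front face, mid-width, at worktop height; axes as the unit's
- cradle: charging cradle, a loose grey plastic block 110 (x) x 130 (y) x 45 (z) mm, 0.5 kg. Origin: centre of its underside. Its back (+x face) has two sockets 16 wide x 16 high, 30 mm deep, widening sideways to 28 mm at the mouth, at y = +40 and -40 mm, 28 mm up, for the pegs; the front (-x) has a thin steel trim line. Seated, its origin is 90 mm along -x from the unit's, same yaw
- cradle_back (a point): point on the cradle's back (+x) face, mid-width, at its underside: 55 mm along +x from its origin. Coincides with unit_front when seated
- cradle_bore (a point): centre of the floor of the cradle's round bore for the mill: 12 mm along the cradle's -x from its origin, 12 mm above its underside. The bore is 63 mm in diameter, 33 mm deep, open upward
- mill_short: the shorter wooden pepper mill, standing: 58 mm diameter at the foot, 150 mm tall, round, tapering from the foot to a round head 50 mm across between 109 and 139 mm up, with a small knob on top; 0.18 kg or so. Origin: centre of its underside, z up through its head
- mill_tall: the taller wooden pepper mill, standing, same shape: 58 mm diameter, 190 mm tall; not to be moved. Origin: centre of its underside
- lemon: a loose lemon, 72 mm long, a bystander. Origin: underside
- cup: a steel sauce cup, 55 mm across, 32 mm high, a bystander. Origin: centre of its underside
- ring: a steel ring mould, 70 mm across, 45 mm high, a bystander. Origin: centre of its underside
Things that resemble listed ones, but are neither listed nor needed, are in the scene too. Leave any orange or purple look-alike of the mill_short alone.

How it is judged (in metres and radians):
On the way, in this order (a step that is already met when the one before it is completed fails the run):
1. the cradle is seated flush on the power unit's pegs (x of cradle_back in the frame of unit_front between -0.004 and 0.004 m and y of cradle_back in the frame of unit_front between -0.005 and 0.005 m and angle between the x axis of cradle and the x axis of unit, either way round below 0.06 rad and angle between cradle's own z axis and vertical below 0.06 rad and height (world z) of cradle below 0.004 m), for 0.2 s.
2. the shorter mill, still held between the fingers, has its foot within 12 mm of the bore's floor, upright, in the seated cradle (all of step 1 and horizontal distance between mill_short and cradle_bore below 0.007 m and z of mill_short in the frame of cradle_bore below 0.012 m and angle between mill_short's own z axis and vertical below 0.08 rad and contact force between the fingers and mill_short above 0.3 N), for 0.05 s.
At the end, for the whole second after the job is handed in: Cradle flat and seated: its back within 4 mm of the unit's front, 5 mm of its middle, 0.06 rad of its yaw. Short mill released, at rest in the bore: foot within 5 mm of its floor and 7 mm of its axis, upright to 0.08 rad. Tall mill standing, within 40 mm of its start (all of step 1 and horizontal distance between mill_short and cradle_bore below 0.007 m and z of mill_short in the frame of cradle_bore below 0.005 m and angle between mill_short's own z axis and vertical below 0.08 rad and linear speed of each of mill_short, cradle below 0.03 m/s and distance of mill_tall from where it was at the start of the episode below 0.04 m and angle between mill_tall's own z axis and vertical below 0.15 rad); the robot touches nothing.
It fails at once if the taller mill is moved by more than 40 mm (distance of mill_tall from where it was at the start of the episode above 0.04 m).
It fails at once if the lemon is moved by more than 40 mm (distance of lemon from where it was at the start of the episode above 0.04 m).
It fails at once if the sauce cup is moved by more than 40 mm (distance of cup from where it was at the start of the episode above 0.04 m).
It fails at once if the ring mould is moved by more than 40 mm (distance of ring from where it was at the start of the episode above 0.04 m).
It also fails if it takes over 72 s, if anything falls off the work surface, if the arm or the gripper's body presses on something with over 40 N, if the wrist force passes 120 N, or if a joint passes its speed limit or range.

## Working session

There is one attempt and no reset: what is moved stays moved. The work goes in short steps, Python scripts to look and compute and a tool call to move; the robot and the scene stay as the last step left them, time stands still between calls to the robot, and variables do not carry over. Pictures are saved under pics/ and viewed, at most 10 in all, crops included, and the job is handed in when it is done.

Besides the shell and the picture viewer there is one more tool, called after ">>>" as name(argument=value, ...) on one line, values as JSON. drive_tool: Moves the arm, as the interface text tells. Its arguments: {"type":"object","properties":{"increments":{"type":"array"}},"required":["increments"]}

```bash
ls; mkdir -p pics
cat > h.py <<'E'
from plant import *
import numpy as np, cv2, pickle
def grab(n,tag):
    c=camera(n); pickle.dump(c,open(f'pics/{tag}.pkl','wb')); cv2.imwrite(f'pics/{tag}.png',c['image'][:,:,::-1]); return c
def ld(tag): return pickle.load(open(f'pics/{tag}.pkl','rb'))
def slopes(c,uv):
    K=np.array([[c['fx'],0,c['cx']],[0,c['fy'],c['cy']],[0,0,1.]])
    return cv2.undistortPoints(np.array(uv,float).reshape(-1,1,2),K,np.array([c['k1'],0,0,0.])).reshape(-1,2)
def ray(c,uv):
    s=slopes(c,uv); R=np.array(c['R']); t=np.array(c['t'])
    return -R.T@t, np.c_[s,np.ones(len(s))]@R
def plane(c,uv,z):
    o,d=ray(c,uv); return o+d*((z-o[2])/d[:,2])[:,None]
def depth(c,uv):
    o,d=ray(c,uv); uv=np.array(uv).reshape(-1,2).astype(int); return o+d*c['range_z'][uv[:,1],uv[:,0]][:,None]
def proj(c,X):
    p=np.array(c['R'])@np.array(X).reshape(-1,3).T+np.array(c['t'])[:,None]; s=(p[:2]/p[2]).T
    s=s*(1+c['k1']*(s**2).sum(1))[:,None]; return s*[c['fx'],c['fy']]+[c['cx'],c['cy']]
E
python3 - <<'E'
from h import *
for n in('side','top','wrist'):
    c=grab(n,n+'0'); print(n,c['fx'],c['k1'],(-np.array(c['R']).T@c['t']).round(),np.round(c['R'],2).tolist())
print(sense())
E
```

```text
pics
side 496.90730997505216 0.041739135693159374 [ 787.  843. 1304.] [[-0.96, 0.28, -0.02], [0.23, 0.78, -0.59], [-0.15, -0.57, -0.81]]
top 395.8372421680897 0.0031436519831266815 [ 416.  -55. 1156.] [[-0.02, -1.0, -0.03], [-0.99, 0.02, -0.13], [0.13, 0.03, -0.99]]
wrist 299.6824888037167 -0.0455455093901596 [ 216. -485.  374.] [[0.26, -0.97, -0.0], [-0.91, -0.24, 0.33], [-0.32, -0.08, -0.94]]
{'clock': 0.15, 'joint_positions': array([-1.31199292e+00,  2.38688288e-01, -1.40674665e-02,  1.31923392e+00,
        1.26215077e-05,  1.57078703e+00]), 'joint_velocities': array([-0.00115927, -0.00099595,  0.00157137,  0.00086622,  0.00068938,
        0.00167099]), 'tau': array([ 1.55599773e-03, -5.39076698e+01,  3.46599770e+01,  1.44045704e-02,
        1.42000135e-04,  8.74227197e-06]), 'tool_pos': array([ 134.27757251, -507.18902676,  230.79888022]), 'eef_rot': array([-3.11414968e+00, -4.05255401e-01,  2.22135855e-04]), 'contact_force': array([-0.48228991, -0.35598725, -0.61349565]), 'torque': array([-0.0316155 ,  0.03711874,  0.02451359]), 'grip_force': 0.0, 'width': 85.18253282061607}
```

View pics/top0.png

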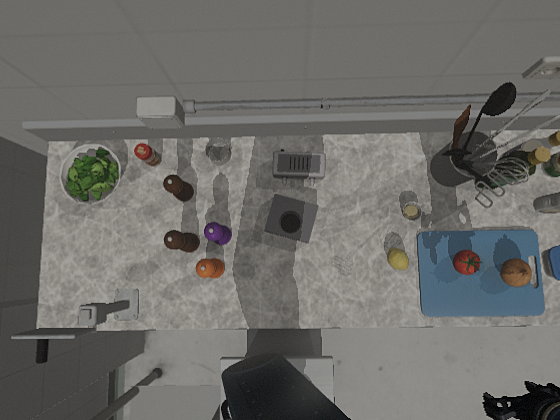

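View pics/side0.png

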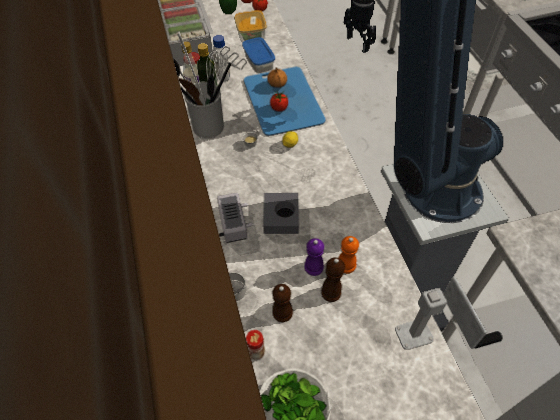

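The top view shows the unit at (299,164) and the cradle at (291,219), yawed. Look-alikes for the short mill:
- dark brown at (178,187)
- dark brown at (181,241)
- purple at (217,233), to be left alone
- orange at (209,268), to be left alone
- red jar at (145,152)

In the side view the dark mills are at (282,300) and (333,280), and the second looks taller. The ring is at (218,150), the cup at (410,211) and the lemon at (398,259).

Run:
```python
from h import *
t=ld('top0'); s=ld('side0')
def topmost(c,box):
    u0,v0,u1,v1=box; uu,vv=np.meshgrid(range(u0,u1),range(v0,v1)); uv=np.c_[uu.ravel(),vv.ravel()]
    P=depth(c,uv); ok=c['range_z'][uv[:,1],uv[:,0]]>0; P=P[ok]; 
    zt=np.percentile(P[:,2],99.5); h=P[P[:,2]>30]
    return zt.round(),h.mean(0).round(), h.min(0).round(), h.max(0).round()
for n,b in dict(A=(160,170,198,205),B=(160,226,200,256),purple=(203,220,232,246),orange=(195,256,225,280),cradle=(262,190,320,245),unit=(268,145,330,183)).items(): print(n,topmost(t,b))
for n,b in dict(A=(268,280,296,324),B=(318,254,348,304)).items(): print('side',n,topmost(s,b))
a=cv2.resize(t['image'][130:260,150:335],None,fx=4,fy=4,interpolation=cv2.INTER_CUBIC)
b=cv2.resize(s['image'][180:330,215:375],None,fx=3.4,fy=3.4,interpolation=cv2.INTER_CUBIC)
cv2.imwrite('pics/c1.png',cv2.convertScaleAbs(a,alpha=1.6)[:,:,::-1]); cv2.imwrite('pics/c2.png',cv2.convertScaleAbs(b,alpha=1.5)[:,:,::-1])
```

```text
A (np.float64(148.0), array([625., 259., 103.]), array([602., 241.,  30.]), array([653., 290., 152.]))
B (np.float64(189.0), array([476., 240., 131.]), array([452., 222.,  32.]), array([502., 271., 191.]))
purple (np.float64(149.0), array([497., 149., 108.]), array([473., 129.,  31.]), array([524., 178., 151.]))
orange (np.float64(149.0), array([404., 169., 109.]), array([378., 149.,  31.]), array([429., 199., 152.]))
cradle (np.float64(49.0), array([542., -51.,  44.]), array([ 471., -127.,   30.]), array([609.,  26.,  51.]))
unit (np.float64(62.0), array([690., -74.,  56.]), array([ 644., -151.,   30.]), array([731.,   1.,  64.]))
side A (np.float64(151.0), array([635., 277., 100.]), array([606., 241.,  31.]), array([658., 295., 153.]))
side B (np.float64(191.0), array([480., 245., 111.]), array([413., 159.,  31.]), array([507., 278., 197.]))
```

View pics/c1.png

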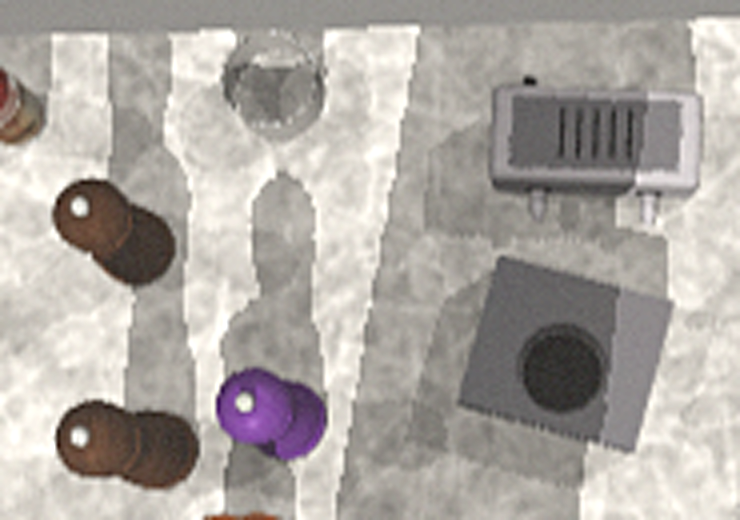

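View pics/c2.png

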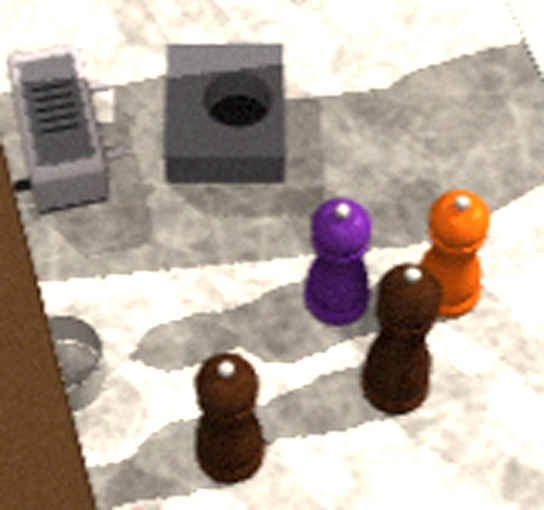

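The crops confirm the choice. Mill A (dark brown, plain view pixel (178,187)) measures about 150 mm tall in both views, and mill B about 190 mm, so A is the short mill. The cradle's bore lies toward −x, so its sockets face the unit. Next I'll measure these precisely.

```bash
cat >> h.py <<'E'
def rectz(c,box,z0,z1,zp=None):
    """fit rectangle to pixels whose measured height lies in z0..z1; contour rays onto plane zp"""
    u0,v0,u1,v1=box; uu,vv=np.meshgrid(range(u0,u1),range(v0,v1)); uv=np.c_[uu.ravel(),vv.ravel()]
    P=depth(c,uv); r=c['range_z'][uv[:,1],uv[:,0]]; m=((P[:,2]>z0)&(P[:,2]<z1)&(r>0)).reshape(uu.shape).astype(np.uint8)
    m=cv2.morphologyEx(m,cv2.MORPH_CLOSE,np.ones((3,3))) ; m=cv2.morphologyEx(m,cv2.MORPH_OPEN,np.ones((7,7)))
    zm=np.median(P[m.ravel()>0,2]); zp=zm if zp is None else zp
    k=max(cv2.findContours(m,cv2.RETR_EXTERNAL,cv2.CHAIN_APPROX_NONE)[0],key=cv2.contourArea)[:,0]+[u0,v0]
    W=plane(c,k,zp)[:,:2]; (cx,cy),(w,h),a=cv2.minAreaRect(W.astype(np.float32))
    return zm,(cx,cy),(w,h),a
def disk(c,mask,zp):
    k=max(cv2.findContours(mask.astype(np.uint8),cv2.RETR_EXTERNAL,cv2.CHAIN_APPROX_NONE)[0],key=cv2.contourArea)
    (cx,cy),d,a=cv2.fitEllipse(k); return (cx,cy),d,plane(c,[[cx,cy]],zp)[0]
E
python3 - <<'E'
from h import *
np.set_printoptions(precision=1,suppress=True)
t=ld('top0'); s=ld('side0')
print('cradle top',rectz(t,(255,185,325,248),38,54)); print('unit top',rectz(t,(265,143,335,185),50,70))
print('cradle side',rectz(s,(255,185,310,245),38,54)); print('unit side',rectz(s,(210,185,255,250),50,70))
g=cv2.cvtColor(t['image'],cv2.COLOR_RGB2GRAY); m=np.zeros_like(g); m[205:237,275:308]=g[205:237,275:308]<45
print('bore top',disk(t,m,45))
# knobs (bright) -> two-ray triangulation
def knob(c,box):
    u0,v0,u1,v1=box; g=cv2.cvtColor(c['image'],cv2.COLOR_RGB2GRAY)[v0:v1,u0:u1].astype(float); w=np.clip(g-100,0,None); y,x=np.mgrid[v0:v1,u0:u1]
    return [(w*x).sum()/w.sum(),(w*y).sum()/w.sum()]
for n,b1,b2 in(('A',(165,178,174,187),(278,284,286,292)),('B',(165,234,174,243),(332,256,340,264))):
    k1,k2=knob(t,b1),knob(s,b2); o1,d1=ray(t,k1); o2,d2=ray(s,k2); d1,d2=d1[0],d2[0]
    L=np.linalg.lstsq(np.c_[d1,-d2],o2-o1,rcond=None)[0]; print(n,k1,k2,o1+L[0]*d1,o2+L[1]*d2)
import plant; print([x for x in dir(plant) if x[0]!='_'])
try: print(pinch_z)
except Exception as e: print(e)
print(cv2.Rodrigues(np.array(sense()['eef_rot']))[0])
E
```

```text
cradle top (np.float64(43.991795506476365), (540.2977905273438, -50.48863220214844), (129.81658935546875, 110.07243347167969), 73.61285400390625)
unit top (np.float64(57.39595310379718), (692.5493774414062, -74.13844299316406), (145.2969512939453, 69.86366271972656), 88.64337158203125)
cradle side (np.float64(46.70963094693002), (543.8800048828125, -48.244384765625), (132.4383544921875, 110.11456298828125), 73.43016815185547)
unit side (np.float64(60.635032981363565), (697.4036865234375, -68.518310546875), (156.16378784179688, 69.3354721069336), 86.89899444580078)
bore top ((289.9228820800781, 221.57217407226562), (19.21014976501465, 21.37709617614746), array([529.8, -47. ,  45. ]))
A [np.float64(169.2828282828283), np.float64(181.35353535353536)] [np.float64(281.33049403747873), np.float64(287.68654173764907)] [630.6 265.8 148.8] [630.9 265.6 148.9]
B [np.float64(169.24448529411765), np.float64(238.86029411764707)] [np.float64(335.435960591133), np.float64(257.9458128078818)] [477.2 247.7 196.1] [479.7 246.7 195.9]
['Unreachable', 'camera', 'hand_in', 'pinch_z', 'sense']
18.700000000000003
[[ 1.   0.3 -0. ]
 [ 0.3 -1.   0. ]
 [ 0.  -0.  -1. ]]
```

>>> drive_tool(increments=[{"x": 0.85, "y": -0.45, "z": -0.1, "wx": 0, "wy": 0, "wz": -0.98, "claw": 85}, {"x": 0.85, "y": -0.45, "z": -0.1, "wx": 0, "wy": 0, "wz": -0.98, "claw": 85}, {"x": 0.85, "y": -0.45, "z": -0.1, "wx": 0, "wy": 0, "wz": -0.98, "claw": 85}, {"x": 0.85, "y": -0.45, "z": -0.1, "wx": 0, "wy": 0, "wz": -0.98, "claw": 85}, {"x": 0.85, "y": -0.45, "z": -0.1, "wx": 0, "wy": 0, "wz": -0.98, "claw": 85}, {"x": 0.85, "y": -0.45, "z": -0.1, "wx": 0, "wy": 0, "wz": -0.98, "claw": 85}, {"x": 0.85, "y": -0.45, "z": -0.1, "wx": 0, "wy": 0, "wz": -0.98, "claw": 85}, {"x": 0.85, "y": -0.45, "z": -0.1, "wx": 0, "wy": 0, "wz": -0.98, "claw": 85}, {"x": 0.85, "y": -0.45, "z": -0.1, "wx": 0, "wy": 0, "wz": -0.98, "claw": 85}, {"x": 0.85, "y": -0.45, "z": -0.1, "wx": 0, "wy": 0, "wz": -0.98, "claw": 85}])

```text
clock: 0.98
tool_pos: [420.2, -243.2, 271.6]
eef_rot: [2.51, 1.889, 0.003]
contact_force: [-0.8, 0.4, 0.7]
width: 84.5
grip_force: 0.0
```

```bash
cat >> h.py <<'E'
from scipy.spatial.transform import Rotation as Ro
def inc(pos,yaw):
    """scaled increments from the present pose to TCP pos, pointing down, tool x at yaw (deg)"""
    s=sense(); A=Ro.from_rotvec(s['eef_rot']); y=np.radians(yaw)
    B=Ro.from_matrix(np.c_[[np.cos(y),np.sin(y),0],[np.sin(y),-np.cos(y),0],[0,0,-1]])
    print('at',s['tool_pos'].round(1),'yaw',np.degrees(np.arctan2(*A.as_matrix()[1::-1,0])).round(2),'F',s['contact_force'].round(1),'w',round(s['width'],1),'g',round(s['grip_force'],1),'t',round(s['clock'],2))
    print('shift',(A.inv().apply(np.array(pos)-s['tool_pos'])/400).round(4),'turn',((A.inv()*B).as_rotvec()/np.radians(60)).round(4))
E
python3 -c "
from h import *
inc([560,-110,280],73.6)"
```

```text
at [ 420.2 -243.2  271.6] yaw 73.94 F [-0.8  0.4  0.7] w 84.5 g 0.0 t 0.98
shift [ 0.4166  0.2438 -0.0201] turn [ 0.0012 -0.0011  0.0057]
```

>>> drive_tool(increments=[{"x": 0.42, "y": 0.24, "z": -0.02, "wx": 0, "wy": 0, "wz": 0, "claw": 85}, {"x": 0.42, "y": 0.24, "z": -0.02, "wx": 0, "wy": 0, "wz": 0, "claw": 85}, {"x": 0.42, "y": 0.24, "z": -0.02, "wx": 0, "wy": 0, "wz": 0, "claw": 85}, {"x": 0.42, "y": 0.24, "z": -0.02, "wx": 0, "wy": 0, "wz": 0, "claw": 50}, {"x": 0.42, "y": 0.24, "z": -0.02, "wx": 0, "wy": 0, "wz": 0, "claw": 32}, {"x": 0.42, "y": 0.24, "z": -0.02, "wx": 0, "wy": 0, "wz": 0, "claw": 32}, {"x": 0.42, "y": 0.24, "z": -0.02, "wx": 0, "wy": 0, "wz": 0, "claw": 32}, {"x": 0.42, "y": 0.24, "z": -0.02, "wx": 0, "wy": 0, "wz": 0, "claw": 32}, {"x": 0.42, "y": 0.24, "z": -0.02, "wx": 0, "wy": 0, "wz": 0, "claw": 32}, {"x": 0.42, "y": 0.24, "z": -0.02, "wx": 0, "wy": 0, "wz": 0, "claw": 32}])

```text
clock: 1.82
tool_pos: [555.6, -113.3, 279.5]
eef_rot: [2.517, 1.88, -0.0]
contact_force: [0.3, -0.3, 0.4]
width: 32.1
grip_force: 0.0
```

Run:
```python
from h import *
c=grab('wrist','w1'); print(sense()['tool_pos'],(-np.array(c['R']).T@c['t']).round())
print(proj(c,[[542,-50,45],[694,-72,58],[530,-47,45]]).round())
```

```text
[ 555.74065816 -113.30462983  279.61120516] [580. -32. 423.]
[[258. 129.]
 [387. 111.]
 [248. 130.]]
```

View pics/w1.png

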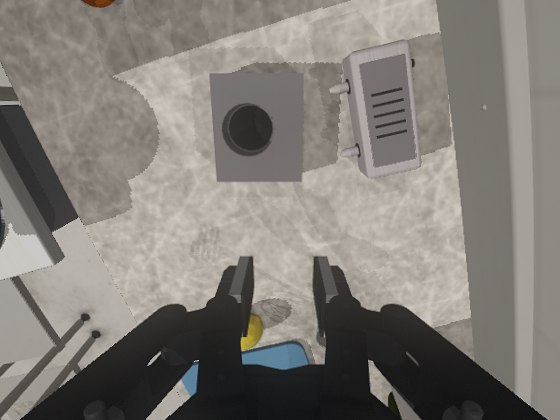

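The wrist view shows the cradle top at (212–303, 72–182), its bore at (248,130), the unit at (345–420, 40–178), and the pegs at (341,88) and (351,152).

Run:
```python
from h import *
np.set_printoptions(precision=1,suppress=True)
c=ld('w1')
print('cradle',rectz(c,(195,55,322,195),38,54)); print('unit',rectz(c,(325,25,440,195),50,70))
g=cv2.cvtColor(c['image'],cv2.COLOR_RGB2GRAY); m=np.zeros_like(g); m[98:160,218:278]=g[98:160,218:278]<62
print('bore',disk(c,m,45), (m>0).sum())
# peg regions by height
for b in ((322,76,352,102),(330,140,362,166)):
    uu,vv=np.meshgrid(range(b[0],b[2]),range(b[1],b[3])); uv=np.c_[uu.ravel(),vv.ravel()]; P=depth(c,uv); k=(P[:,2]>24)&(P[:,2]<42); print('peg',k.sum(),P[k].mean(0),P[k].min(0),P[k].max(0), np.percentile(P[k],95,0))
```

```text
cradle (np.float64(45.7592881843575), (541.2280883789062, -50.195335388183594), (130.68966674804688, 109.48939514160156), 73.94459533691406)
unit (np.float64(59.571050806256125), (693.0650024414062, -73.51454162597656), (148.11187744140625, 69.78938293457031), 86.42317199707031)
bore ((250.18063354492188, 127.55072784423828), (41.870880126953125, 44.124088287353516), array([533.7, -45.1,  45. ])) 1582
peg 252 [654.5 -32.4  33.2] [638.6 -50.4  24.7] [663.8 -20.3  41.8] [663.3 -24.1  39.1]
peg 228 [ 649.6 -112.1   33.4] [ 633.6 -133.    25.3] [658.9 -98.4  41.4] [ 658.4 -103.    39.1]
```

```bash
python3 -c "
from h import *
inc([494.9,-36.8,80],73.9)"
```

```text
at [ 555.7 -113.3  279.6] yaw 73.53 F [-0.6 -1.4  0.8] w 31.8 g 0.0 t 1.87
shift [ 0.1403 -0.2002  0.499 ] turn [ 0.0002 -0.     -0.0061]
```

>>> drive_tool(increments=[{"x": 0.14, "y": -0.2, "z": 0.15, "wx": 0, "wy": 0, "wz": -0.006, "claw": 32}, {"x": 0.14, "y": -0.2, "z": 0.25, "wx": 0, "wy": 0, "wz": -0.006, "claw": 32}, {"x": 0.14, "y": -0.2, "z": 0.35, "wx": 0, "wy": 0, "wz": -0.006, "claw": 32}, {"x": 0.14, "y": -0.2, "z": 0.45, "wx": 0, "wy": 0, "wz": -0.006, "claw": 32}, {"x": 0.14, "y": -0.2, "z": 0.5, "wx": 0, "wy": 0, "wz": -0.006, "claw": 32}, {"x": 0.14, "y": -0.2, "z": 0.5, "wx": 0, "wy": 0, "wz": -0.006, "claw": 32}, {"x": 0.14, "y": -0.2, "z": 0.5, "wx": 0, "wy": 0, "wz": -0.006, "claw": 32}, {"x": 0.14, "y": -0.2, "z": 0.5, "wx": 0, "wy": 0, "wz": -0.006, "claw": 32}, {"x": 0.14, "y": -0.2, "z": 0.5, "wx": 0, "wy": 0, "wz": -0.006, "claw": 32}, {"x": 0.14, "y": -0.2, "z": 0.5, "wx": 0, "wy": 0, "wz": -0.006, "claw": 32}])

```text
clock: 2.7
tool_pos: [497.3, -36.7, 81.5]
eef_rot: [2.508, 1.888, 0.004]
contact_force: [-0.4, -1.1, -0.0]
width: 31.8
grip_force: 0.0
```

Run:
```python
from h import *
inc([494.9,-36.8,18],73.9)
c=grab('wrist','w2')
print('cradle',rectz(c,(0,0,560,300),38,54))
```

```text
at [497.3 -36.7  81.5] yaw 73.95 F [-0.4 -1.1 -0. ] w 31.8 g 0.0 t 2.7
shift [-0.0021 -0.0062  0.1586] turn [ 0.0035 -0.0007  0.0008]
cradle (np.float64(45.70046572991569), (544.60400390625, -39.98503112792969), (110.65747833251953, 110.65692901611328), 73.39861297607422)
```

View pics/w2.png

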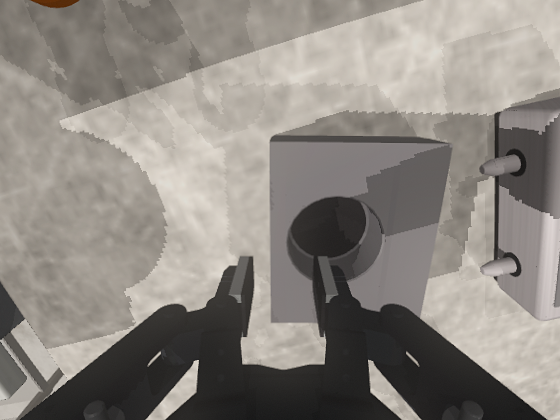

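The fingers straddle the cradle's front wall: the right finger at (325,290) is over the bore and the left one at (240,290) is in front of the face. The bore is at (335,235). I'll descend and clamp the front wall.

>>> drive_tool(increments=[{"x": -0.002, "y": -0.006, "z": 0.04, "wx": 0, "wy": 0, "wz": 0, "claw": 32}, {"x": -0.002, "y": -0.006, "z": 0.08, "wx": 0, "wy": 0, "wz": 0, "claw": 32}, {"x": -0.002, "y": -0.006, "z": 0.12, "wx": 0, "wy": 0, "wz": 0, "claw": 32}, {"x": -0.002, "y": -0.006, "z": 0.155, "wx": 0, "wy": 0, "wz": 0, "claw": 32}, {"x": -0.002, "y": -0.006, "z": 0.155, "wx": 0, "wy": 0, "wz": 0, "claw": 32}, {"x": -0.002, "y": -0.006, "z": 0.155, "wx": 0, "wy": 0, "wz": 0, "claw": 8}, {"x": -0.002, "y": -0.006, "z": 0.155, "wx": 0, "wy": 0, "wz": 0, "claw": 8}, {"x": -0.002, "y": -0.006, "z": 0.155, "wx": 0, "wy": 0, "wz": 0, "claw": 8}, {"x": -0.002, "y": -0.006, "z": 0.155, "wx": 0, "wy": 0, "wz": 0, "claw": 8}, {"x": -0.002, "y": -0.006, "z": 0.155, "wx": 0, "wy": 0, "wz": 0, "claw": 8}])

```text
clock: 3.58
tool_pos: [493.7, -36.4, 18.7]
eef_rot: [2.508, 1.889, 0.002]
contact_force: [-2.0, -1.2, 7.7]
width: 11.1
grip_force: 54.3
```

Run:
```python
from h import *
inc([0,0,0],73.9)
t=grab('top','top1'); print('cradle top',rectz(t,(255,185,325,248),38,54))
s=sense()
```

```text
at [493.7 -36.4  18.7] yaw 73.97 F [-2.  -1.2  7.7] w 11.1 g 54.3 t 3.58
shift [-0.2535 -1.2115  0.0441] turn [ 0.0019 -0.0003  0.0012]
  return _methods._mean(a, axis=axis, dtype=dtype,
  ret = ret.dtype.type(ret / rcount)
Traceback (most recent call last):
  File "h.py", line 25, in rectz
    k=max(cv2.findContours(m,cv2.RETR_EXTERNAL,cv2.CHAIN_APPROX_NONE)[0],key=cv2.contourArea)[:,0]+[u0,v0]
      ~~~^^^^^^^^^^^^^^^^^^^^^^^^^^^^^^^^^^^^^^^^^^^^^^^^^^^^^^^^^^^^^^^^^^^^^^^^^^^^^^^^^^^^
ValueError: max() iterable argument is empty
```

```bash
python3 -c "
from h import *
inc([519,-63.4,18.7],86.5)"
```

```text
at [493.7 -36.3  18.7] yaw 73.97 F [-2.3 -0.5  6.8] w 11.0 g 54.3 t 3.63
shift [-0.0476  0.0794  0.0001] turn [ 0.002  -0.     -0.2088]
```

>>> drive_tool(increments=[{"x": -0.006, "y": 0.01, "z": 0, "wx": 0, "wy": 0, "wz": -0.026, "claw": 8}, {"x": -0.012, "y": 0.02, "z": 0, "wx": 0, "wy": 0, "wz": -0.052, "claw": 8}, {"x": -0.018, "y": 0.03, "z": 0, "wx": 0, "wy": 0, "wz": -0.078, "claw": 8}, {"x": -0.024, "y": 0.04, "z": 0, "wx": 0, "wy": 0, "wz": -0.104, "claw": 8}, {"x": -0.03, "y": 0.05, "z": 0, "wx": 0, "wy": 0, "wz": -0.13, "claw": 8}, {"x": -0.036, "y": 0.06, "z": 0, "wx": 0, "wy": 0, "wz": -0.157, "claw": 8}, {"x": -0.042, "y": 0.07, "z": 0, "wx": 0, "wy": 0, "wz": -0.183, "claw": 8}, {"x": -0.048, "y": 0.08, "z": 0, "wx": 0, "wy": 0, "wz": -0.209, "claw": 8}, {"x": -0.048, "y": 0.08, "z": 0, "wx": 0, "wy": 0, "wz": -0.209, "claw": 8}, {"x": -0.048, "y": 0.08, "z": 0, "wx": 0, "wy": 0, "wz": -0.209, "claw": 8}])

```text
clock: 4.47
tool_pos: [516.4, -62.5, 18.6]
eef_rot: [-2.284, -2.152, 0.001]
contact_force: [-11.3, 6.2, 18.9]
width: 10.9
grip_force: 59.5
```

Run:
```python
from h import *
inc([553.9,-65.5,18.7],86.5)
c=grab('wrist','w3')
s=grab('side','s3')
try: print('cradle side',rectz(s,(235,185,310,245),38,54))
except Exception as e: print(e)
```

```text
at [516.4 -62.5  18.6] yaw 86.59 F [-11.3   6.2  18.9] w 10.9 g 59.5 t 4.47
shift [-0.002   0.094  -0.0004] turn [-0.0025 -0.0017  0.0015]
cradle side (np.float64(46.728808573183414), (566.3560180664062, -62.66712951660156), (136.18084716796875, 112.0798568725586), 86.9037857055664)
```

View pics/w3.png

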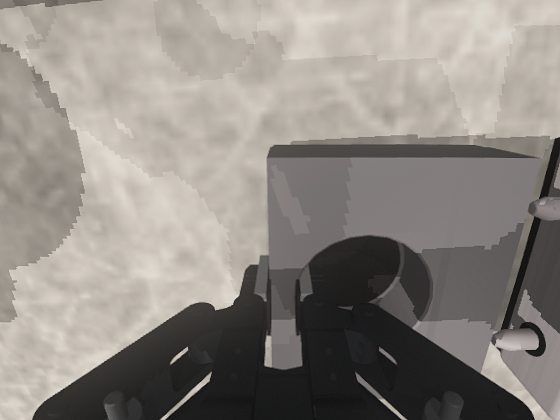

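The cradle is clamped and turned with the gripper. Its +y top edge runs along row 157 from (268,157) to (537,157), and the peg tips are at (540,209) and (505,340).

Run:
```python
from h import *
np.set_printoptions(precision=1,suppress=True)
c=ld('w3')
print(plane(c,[[272,157],[400,157],[530,158]],45), plane(c,[[268,200],[270,250]],45)); 
g=cv2.cvtColor(c['image'],cv2.COLOR_RGB2GRAY).astype(int)
print('col350',g[140:172,330], 'col480',g[140:172,480])
print('pegs',plane(c,[[500,340],[535,209],[545,209]],28))
print(depth(c,[[505,336],[515,336],[540,209]]))
w=ld('w1'); print('pegs w1',plane(w,[[333,90],[343,88],[343,154],[353,152]],28))
```

```text
[[516.1   3.1  45. ]
 [566.3   0.3  45. ]
 [619.6  -2.7  45. ]] [[513.3 -14.3  45. ]
 [512.4 -37.   45. ]]
col350 [131 131 133 130 107  72  76  76  74  74  74  74  74  73  74  72  70  94
 120 117 116 116 116 117 117 116 116 116 117 116 117 116] col480 [137 137 139 140 140 144  85  70  70  71  70  70  70  70  70  69  67  88
 120 129 127 127 126 127 126 126 126 126 126 126 126 126]
pegs [[ 639.4 -111.8   28. ]
 [ 641.6  -31.6   28. ]
 [ 646.9  -31.9   28. ]]
[[ 639.3 -106.4   30.8]
 [ 644.3 -105.9   31.9]
 [ 640.1  -30.    32.5]]
pegs w1 [[ 644.   -31.7   28. ]
 [ 656.4  -32.8   28. ]
 [ 638.  -112.3   28. ]
 [ 651.3 -113.4   28. ]]
```

>>> drive_tool(increments=[{"x": -0.006, "y": 0.005, "z": -0.002, "wx": 0, "wy": 0, "wz": 0, "claw": 8}, {"x": -0.006, "y": 0.015, "z": -0.002, "wx": 0, "wy": 0, "wz": 0, "claw": 8}, {"x": -0.006, "y": 0.025, "z": -0.002, "wx": 0, "wy": 0, "wz": 0, "claw": 8}, {"x": -0.006, "y": 0.035, "z": -0.002, "wx": 0, "wy": 0, "wz": 0, "claw": 8}, {"x": -0.006, "y": 0.045, "z": -0.002, "wx": 0, "wy": 0, "wz": 0, "claw": 8}, {"x": -0.006, "y": 0.055, "z": -0.002, "wx": 0, "wy": 0, "wz": 0, "claw": 8}, {"x": -0.006, "y": 0.065, "z": -0.002, "wx": 0, "wy": 0, "wz": 0, "claw": 8}, {"x": -0.006, "y": 0.072, "z": -0.002, "wx": 0, "wy": 0, "wz": 0, "claw": 8}, {"x": -0.006, "y": 0.08, "z": -0.002, "wx": 0, "wy": 0, "wz": 0, "claw": 8}, {"x": -0.006, "y": 0.08, "z": -0.002, "wx": 0, "wy": 0, "wz": 0, "claw": 8}])

```text
clock: 5.4
tool_pos: [549.0, -67.7, 18.7]
eef_rot: [-2.287, -2.152, 0.003]
contact_force: [-10.9, 1.1, 13.1]
width: 11.4
grip_force: 60.2
```

Run:
```python
from h import *
inc([553.9,-68,18.7],86.5)
```

```text
at [549.  -67.7  18.7] yaw 86.52 F [-10.9   1.1  13.1] w 11.4 g 60.2 t 5.4
shift [ 0.      0.0122 -0.0001] turn [-0.0025  0.0001  0.0003]
```

>>> drive_tool(increments=[{"x": 0, "y": 0.003, "z": 0, "wx": 0, "wy": 0, "wz": 0, "claw": 8}, {"x": 0, "y": 0.006, "z": 0, "wx": 0, "wy": 0, "wz": 0, "claw": 8}, {"x": 0, "y": 0.009, "z": 0, "wx": 0, "wy": 0, "wz": 0, "claw": 8}, {"x": 0, "y": 0.012, "z": 0, "wx": 0, "wy": 0, "wz": 0, "claw": 8}, {"x": 0, "y": 0.015, "z": 0, "wx": 0, "wy": 0, "wz": 0, "claw": 8}, {"x": 0, "y": 0.018, "z": 0, "wx": 0, "wy": 0, "wz": 0, "claw": 8}, {"x": 0, "y": 0.021, "z": 0, "wx": 0, "wy": 0, "wz": 0, "claw": 8}, {"x": 0, "y": 0.025, "z": 0, "wx": 0, "wy": 0, "wz": 0, "claw": 8}, {"x": 0, "y": 0.025, "z": 0, "wx": 0, "wy": 0, "wz": 0, "claw": 8}, {"x": 0, "y": 0.025, "z": 0, "wx": 0, "wy": 0, "wz": 0, "claw": 8}])

```text
clock: 6.23
tool_pos: [556.5, -68.1, 18.6]
eef_rot: [-2.285, -2.15, 0.007]
contact_force: [-19.8, 0.5, 19.9]
width: 11.3
grip_force: 62.9
```

Run:
```python
from h import *
inc([553.9,-68,18.7],86.5)
s=grab('side','s4')
print('cradle side',rectz(s,(225,185,310,245),38,52),'unit',rectz(s,(210,185,255,250),52,70))
```

```text
at [556.5 -68.1  18.6] yaw 86.52 F [-19.8   0.5  19.9] w 11.3 g 62.9 t 6.23
shift [-0.     -0.0064 -0.0001] turn [-0.0061  0.0001  0.0003]
cradle side (np.float64(46.64870568625088), (605.9081420898438, -68.72663879394531), (138.20602416992188, 114.85692596435547), 86.1205825805664) unit (np.float64(60.34327685611265), (695.6337280273438, -69.48897552490234), (154.0191650390625, 72.59041595458984), 86.22127532958984)
```

>>> drive_tool(increments=[{"x": 0, "y": 0.003, "z": 0, "wx": 0, "wy": 0, "wz": 0, "claw": 8}, {"x": 0, "y": 0.006, "z": 0, "wx": 0, "wy": 0, "wz": 0, "claw": 8}, {"x": 0, "y": 0.009, "z": 0, "wx": 0, "wy": 0, "wz": 0, "claw": 8}, {"x": 0, "y": 0.012, "z": 0, "wx": 0, "wy": 0, "wz": 0, "claw": 8}, {"x": 0, "y": 0.015, "z": 0, "wx": 0, "wy": 0, "wz": 0, "claw": 8}, {"x": 0, "y": 0.015, "z": 0, "wx": 0, "wy": 0, "wz": 0, "claw": 8}, {"x": 0, "y": 0.015, "z": 0, "wx": 0, "wy": 0, "wz": 0, "claw": 8}, {"x": 0, "y": 0.015, "z": 0, "wx": 0, "wy": 0, "wz": 0, "claw": 8}, {"x": 0, "y": 0.015, "z": 0, "wx": 0, "wy": 0, "wz": 0, "claw": 8}, {"x": 0, "y": 0.015, "z": 0, "wx": 0, "wy": 0, "wz": 0, "claw": 8}])

```text
clock: 7.12
tool_pos: [556.4, -68.1, 18.6]
eef_rot: [-2.28, -2.145, 0.018]
contact_force: [-43.4, 1.9, 41.7]
width: 11.2
grip_force: 70.1
```

Run:
```python
from h import *
inc([553.9,-68,18.7],86.5)
```

```text
at [556.4 -68.1  18.6] yaw 86.5 F [-43.4   1.9  41.7] w 11.2 g 70.1 t 7.12
shift [-0.0001 -0.0063 -0.0003] turn [-0.0154  0.0002  0.0001]
```

It is seated: the extra push gave no motion while the force rose to 43 N, at the expected position. I'll relax, open and rise.

>>> drive_tool(increments=[{"x": 0, "y": -0.012, "z": 0, "wx": 0, "wy": 0, "wz": 0, "claw": 8}, {"x": 0, "y": -0.024, "z": 0, "wx": 0, "wy": 0, "wz": 0, "claw": 8}, {"x": 0, "y": -0.024, "z": 0, "wx": 0, "wy": 0, "wz": 0, "claw": 8}, {"x": 0, "y": -0.024, "z": 0, "wx": 0, "wy": 0, "wz": 0, "claw": 30}, {"x": 0, "y": -0.024, "z": 0, "wx": 0, "wy": 0, "wz": 0, "claw": 30}, {"x": 0, "y": -0.024, "z": 0, "wx": 0, "wy": 0, "wz": 0, "claw": 30}, {"x": 0, "y": -0.024, "z": -0.05, "wx": 0, "wy": 0, "wz": 0, "claw": 30}, {"x": 0, "y": -0.024, "z": -0.15, "wx": 0, "wy": 0, "wz": 0, "claw": 30}, {"x": 0, "y": -0.024, "z": -0.25, "wx": 0, "wy": 0, "wz": 0, "claw": 30}, {"x": 0, "y": -0.024, "z": -0.35, "wx": 0, "wy": 0, "wz": 0, "claw": 30}])

```text
clock: 7.95
tool_pos: [556.6, -68.2, 159.4]
eef_rot: [-2.287, -2.153, 0.001]
contact_force: [1.7, -0.1, -0.1]
width: 29.7
grip_force: 0.0
```

Run:
```python
from h import *
np.set_printoptions(precision=1,suppress=True)
inc([630.7,265.7,260],86.5)
c=grab('wrist','w5'); s=grab('side','s5')
for n,k in(('w',c),('s',s)):
    b=(0,0,560,300) if n=='w' else (225,185,310,245)
    print(n,'cradle',rectz(k,b,38,52),'unit',rectz(k,b if n=='w' else (210,185,255,250),53,70))
```

```text
at [556.6 -68.2 159.4] yaw 86.53 F [ 1.7 -0.1 -0.1] w 29.7 g 0.0 t 7.95
shift [ 0.8  0.1 -0.3] turn [-0. -0.  0.]
w cradle (np.float64(45.65068001649726), (606.6760864257812, -70.60078430175781), (130.3999481201172, 114.34581756591797), 86.58303833007812) unit (np.float64(59.64194877258069), (692.1529541015625, -71.95268249511719), (146.01345825195312, 69.83243560791016), 86.69707489013672)
s cradle (np.float64(46.64538149730129), (606.8384399414062, -68.69851684570312), (137.6259765625, 109.84123992919922), 86.52352905273438) unit (np.float64(60.71442948433537), (696.7718505859375, -70.58619689941406), (151.9293212890625, 70.41792297363281), 87.0383529663086)
```

View pics/w5.png

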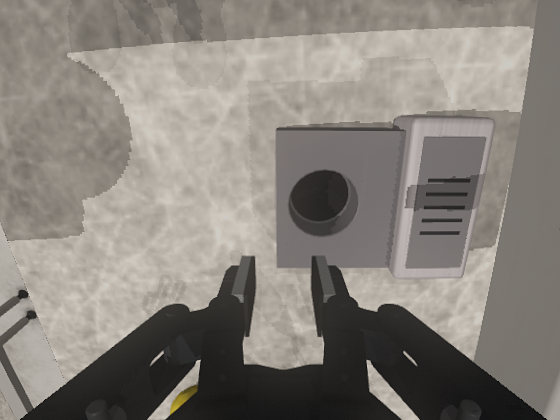

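The cradle (277–403, 128–268) now sits flush against the unit (395–495, 117–277), and the bore is at (323,203). Now the short mill.

>>> drive_tool(increments=[{"x": 0.09, "y": 0.02, "z": -0.06, "wx": 0, "wy": 0, "wz": 0, "claw": 85}, {"x": 0.18, "y": 0.04, "z": -0.12, "wx": 0, "wy": 0, "wz": 0, "claw": 85}, {"x": 0.27, "y": 0.05, "z": -0.18, "wx": 0, "wy": 0, "wz": 0, "claw": 85}, {"x": 0.37, "y": 0.06, "z": -0.24, "wx": 0, "wy": 0, "wz": 0, "claw": 85}, {"x": 0.46, "y": 0.08, "z": -0.26, "wx": 0, "wy": 0, "wz": 0, "claw": 85}, {"x": 0.55, "y": 0.1, "z": -0.26, "wx": 0, "wy": 0, "wz": 0, "claw": 85}, {"x": 0.6, "y": 0.12, "z": -0.26, "wx": 0, "wy": 0, "wz": 0, "claw": 85}, {"x": 0.6, "y": 0.12, "z": -0.26, "wx": 0, "wy": 0, "wz": 0, "claw": 85}, {"x": 0.6, "y": 0.12, "z": -0.26, "wx": 0, "wy": 0, "wz": 0, "claw": 85}, {"x": 0.6, "y": 0.12, "z": -0.26, "wx": 0, "wy": 0, "wz": 0, "claw": 85}])

```text
clock: 8.88
tool_pos: [619.0, 168.2, 261.4]
eef_rot: [-2.287, -2.153, 0.002]
contact_force: [-0.6, -1.1, -0.6]
width: 84.9
grip_force: 0.0
```

Run:
```python
from h import *
np.set_printoptions(precision=1,suppress=True)
inc([630.7,265.7,230],86.5)
c=grab('wrist','w6'); print(proj(c,[[630.7,265.7,148],[630.7,265.7,0]]))
```

```text
at [619.  168.2 261.4] yaw 86.54 F [-0.6 -1.1 -0.6] w 84.9 g 0.0 t 8.88
shift [0.2 0.  0.1] turn [-0.  0.  0.]
[[290.5  88.1]
 [287.9  94.6]]
```

View pics/w6.png

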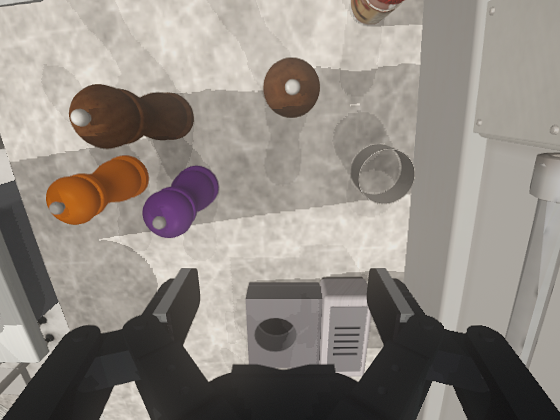

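The wrist view shows the short mill's knob at (292,87), within 1–2 px of the prediction. The tall mill is at (80,117), the ring at (382,173) and the jar at (375,8), all clear of the fingers.

Run:
```python
from h import *
np.set_printoptions(precision=1,suppress=True)
c=ld('w6'); g=cv2.cvtColor(c['image'],cv2.COLOR_RGB2GRAY)
m=np.zeros_like(g); m[76:100,280:305]=g[76:100,280:305]>140; print('knob',disk(c,m,148))
hsv=cv2.cvtColor(c['image'],cv2.COLOR_RGB2HSV); m=np.zeros_like(g); m[50:125,255:330]=(hsv[50:125,255:330,1]>90)
m=cv2.morphologyEx(cv2.morphologyEx(m,cv2.MORPH_CLOSE,np.ones((9,9))),cv2.MORPH_OPEN,np.ones((5,5))); print('head',disk(c,m,124))
w=ld('w5'); g=cv2.cvtColor(w['image'],cv2.COLOR_RGB2GRAY); print(g[203,280:370:2]); print(g[160:245:2,323])
u=cv2.Canny(cv2.GaussianBlur(g,(3,3),0),20,60); 
p=plane(w,np.c_[np.nonzero(u[160:245,280:368])[::-1]]+[280,160],45)[:,:2]
# rim: edge points ~31.5 mm from the centre, refined by circle least squares
from scipy.optimize import least_squares
q=np.array([593.7,-70.4])
for i in range(8):
    r=np.linalg.norm(p-q,axis=1); k=abs(r-31.5)<max(2,6-i); q=least_squares(lambda z:np.linalg.norm(p[k]-z,axis=1)-31.5,q,loss='soft_l1').x
print('bore',q,k.sum(),abs(r[k]-31.5).mean())
inc([630.7,265.7,105],86.5)
```

```text
knob ((291.5, 86.5), (13.154986381530762, 13.686712265014648), array([631.6, 266.9, 148. ]))
head ((290.4898986816406, 86.82982635498047), (50.65287399291992, 56.866241455078125), array([631.3, 268. , 124. ]))
[117 117 117 117  88  71  66  47  48  46  45  45  44  43  41  42  41  39
  41  39  38  37  38  37  41  42  44  44  43  45  44  43  41  85  87  81
  81  82  82 115 115 115 115 114 114]
[114 114 113 113 114  58  41  40  41  41  41  40  40  39  37  38  38  37
  39  38  39  36  37  38  36  39  38  38  38  38  47  69  58  58  59  60
  60  58  86 116 114 115 115]
bore [592.4 -70.2] 249 0.33573451887678957
at [618.8 167.6 261.8] yaw 86.49 F [-0.1 -0.7  0.2] w 85.2 g 0.0 t 8.93
shift [0.2 0.  0.4] turn [-0.  0. -0.]
```

>>> drive_tool(increments=[{"x": 0.1, "y": 0.006, "z": 0, "wx": 0, "wy": 0, "wz": 0, "claw": 85}, {"x": 0.2, "y": 0.012, "z": 0, "wx": 0, "wy": 0, "wz": 0, "claw": 85}, {"x": 0.249, "y": 0.016, "z": 0.03, "wx": 0, "wy": 0, "wz": 0, "claw": 85}, {"x": 0.249, "y": 0.016, "z": 0.06, "wx": 0, "wy": 0, "wz": 0, "claw": 85}, {"x": 0.249, "y": 0.016, "z": 0.14, "wx": 0, "wy": 0, "wz": 0, "claw": 85}, {"x": 0.249, "y": 0.016, "z": 0.22, "wx": 0, "wy": 0, "wz": 0, "claw": 85}, {"x": 0.249, "y": 0.016, "z": 0.3, "wx": 0, "wy": 0, "wz": 0, "claw": 85}, {"x": 0.249, "y": 0.016, "z": 0.36, "wx": 0, "wy": 0, "wz": 0, "claw": 85}, {"x": 0.249, "y": 0.016, "z": 0.4, "wx": 0, "wy": 0, "wz": 0, "claw": 85}, {"x": 0.249, "y": 0.016, "z": 0.4, "wx": 0, "wy": 0, "wz": 0, "claw": 85}])

```text
clock: 9.77
tool_pos: [629.3, 265.2, 97.9]
eef_rot: [-2.288, -2.15, 0.01]
contact_force: [-0.4, -0.2, -0.9]
width: 84.9
grip_force: 0.0
```

Run:
```python
from h import *
np.set_printoptions(precision=4,suppress=True)
inc([631.2,266.6,102],86.5)
c=grab('wrist','w7'); g=cv2.cvtColor(c['image'],cv2.COLOR_RGB2GRAY); p=proj(c,[[631.2,266.6,148]])[0]; print(p)
u,v=p.round().astype(int); m=np.zeros_like(g); s=np.s_[v-25:v+25,u-25:u+25]; m[s]=g[s]>140; print('knob',disk(c,m,148))
```

```text
at [629.3 265.2  97.9] yaw 86.45 F [-0.4 -0.2 -0.9] w 84.9 g 0.0 t 9.77
shift [ 0.0039  0.0046 -0.0103] turn [-0.0056  0.0029 -0.0009]
[286.9489 333.0059]
knob ((288.4700622558594, 345.8619689941406), (30.554397583007812, 50.294517517089844), array([631.4326, 260.1673, 148.    ]))
```

>>> drive_tool(increments=[{"x": 0.004, "y": 0.005, "z": -0.006, "wx": 0, "wy": 0, "wz": 0, "claw": 85}, {"x": 0.004, "y": 0.005, "z": -0.006, "wx": 0, "wy": 0, "wz": 0, "claw": 85}, {"x": 0.004, "y": 0.005, "z": -0.006, "wx": 0, "wy": 0, "wz": 0, "claw": 70}, {"x": 0.004, "y": 0.005, "z": -0.006, "wx": 0, "wy": 0, "wz": 0, "claw": 60}, {"x": 0.004, "y": 0.005, "z": -0.006, "wx": 0, "wy": 0, "wz": 0, "claw": 55}, {"x": 0.004, "y": 0.005, "z": -0.006, "wx": 0, "wy": 0, "wz": 0, "claw": 50}, {"x": 0.004, "y": 0.005, "z": -0.006, "wx": 0, "wy": 0, "wz": 0, "claw": 40}, {"x": 0.004, "y": 0.005, "z": -0.006, "wx": 0, "wy": 0, "wz": 0, "claw": 40}, {"x": 0.004, "y": 0.005, "z": -0.006, "wx": 0, "wy": 0, "wz": 0, "claw": 40}, {"x": 0.004, "y": 0.005, "z": -0.006, "wx": 0, "wy": 0, "wz": 0, "claw": 40}])

```text
clock: 10.65
tool_pos: [633.8, 269.2, 105.4]
eef_rot: [2.287, 2.153, 0.002]
contact_force: [-0.9, 0.1, 6.5]
width: 45.6
grip_force: 61.1
```

Run:
```python
from h import *
np.set_printoptions(precision=4,suppress=True)
inc([631.2,266.6,200],86.5)
c=grab('wrist','w8')
```

```text
at [633.8 269.2 105.4] yaw 86.53 F [-0.9  0.1  6.5] w 45.6 g 61.1 t 10.65
shift [-0.0068 -0.0057 -0.2365] turn [ 0.0009 -0.0007  0.0006]
```

The width of 45.6 mm suggests the pads hold above the head's 50 mm equator. I'll regrip 7 mm lower and recentre.

>>> drive_tool(increments=[{"x": 0, "y": 0, "z": 0, "wx": 0, "wy": 0, "wz": 0, "claw": 65}, {"x": 0, "y": 0, "z": 0, "wx": 0, "wy": 0, "wz": 0, "claw": 65}, {"x": -0.006, "y": 0, "z": 0.01, "wx": 0, "wy": 0, "wz": 0, "claw": 65}, {"x": -0.006, "y": 0, "z": 0.018, "wx": 0, "wy": 0, "wz": 0, "claw": 65}, {"x": -0.006, "y": 0, "z": 0.018, "wx": 0, "wy": 0, "wz": 0, "claw": 65}, {"x": -0.006, "y": 0, "z": 0.018, "wx": 0, "wy": 0, "wz": 0, "claw": 55}, {"x": -0.006, "y": 0, "z": 0.018, "wx": 0, "wy": 0, "wz": 0, "claw": 40}, {"x": -0.006, "y": 0, "z": 0.018, "wx": 0, "wy": 0, "wz": 0, "claw": 40}, {"x": -0.006, "y": 0, "z": 0.018, "wx": 0, "wy": 0, "wz": 0, "claw": 40}, {"x": -0.006, "y": 0, "z": 0.018, "wx": 0, "wy": 0, "wz": 0, "claw": 40}])

```text
clock: 11.53
tool_pos: [633.4, 266.7, 97.4]
eef_rot: [-2.288, -2.153, -0.0]
contact_force: [-0.2, -0.2, 1.2]
width: 46.3
grip_force: 61.5
```

>>> drive_tool(increments=[{"x": 0, "y": 0, "z": -0.02, "wx": 0, "wy": 0, "wz": 0, "claw": 40}, {"x": 0, "y": 0, "z": -0.05, "wx": 0, "wy": 0, "wz": 0, "claw": 40}, {"x": 0, "y": 0, "z": -0.1, "wx": 0, "wy": 0, "wz": 0, "claw": 40}, {"x": 0, "y": 0, "z": -0.15, "wx": 0, "wy": 0, "wz": 0, "claw": 40}, {"x": 0, "y": 0, "z": -0.2, "wx": 0, "wy": 0, "wz": 0, "claw": 40}, {"x": 0, "y": 0, "z": -0.25, "wx": 0, "wy": 0, "wz": 0, "claw": 40}, {"x": 0, "y": 0, "z": -0.3, "wx": 0, "wy": 0, "wz": 0, "claw": 40}, {"x": 0, "y": 0, "z": -0.3, "wx": 0, "wy": 0, "wz": 0, "claw": 40}, {"x": 0, "y": 0, "z": -0.3, "wx": 0, "wy": 0, "wz": 0, "claw": 40}, {"x": 0, "y": 0, "z": -0.3, "wx": 0, "wy": 0, "wz": 0, "claw": 40}])

```text
clock: 12.37
tool_pos: [633.1, 266.5, 216.6]
eef_rot: [-2.287, -2.153, 0.001]
contact_force: [-0.6, -0.3, -2.2]
width: 46.0
grip_force: 61.6
```

Run:
```python
from h import *
np.set_printoptions(precision=4,suppress=True)
inc([593,-70.3,217],86.5)
s=grab('side','s9'); c=grab('wrist','w9')
p=proj(s,[[633,267,190]])[0].astype(int); print(p)
a=cv2.resize(s['image'][p[1]-60:p[1]+60,p[0]-50:p[0]+50],None,fx=4,fy=4); b=cv2.resize(c['image'],None,fx=.7,fy=.7)
im=np.zeros((480,400+392,3),np.uint8); im[:a.shape[0],:400]=a; im[:294,400:]=b; cv2.imwrite('pics/m9.png',cv2.convertScaleAbs(im,alpha=1.6)[:,:,::-1])
```

```text
at [633.1 266.5 216.6] yaw 86.53 F [-0.6 -0.3 -2.2] w 46.0 g 61.6 t 12.37
shift [-0.8464 -0.049  -0.0007] turn [-0.0009  0.0004  0.0005]
[280 280]
```

View pics/m9.png

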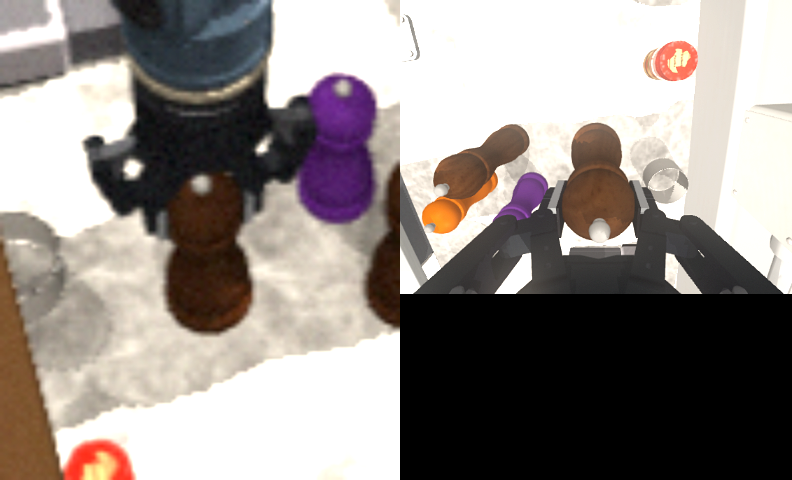

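The mill is lifted and upright between the pads, with the knob at side-view pixel (280,266) and wrist pixel (286,329). Next I'll check its axis against the tool numerically.

Run:
```python
from h import *
np.set_printoptions(precision=1,suppress=True)
c,s=ld('w9'),ld('s9')
def spot(c,p,h,th):
    g=cv2.cvtColor(c['image'],cv2.COLOR_RGB2GRAY); u,v=p; q=np.s_[v-h:v+h,u-h:u+h]; m=np.zeros_like(g); m[q]=g[q]>th; return disk(c,m,267)
a=spot(c,(286,329),16,125); b=spot(s,(280,266),5,90); print(a,b)
# triangulate
o1,d1=ray(c,[a[0]]); o2,d2=ray(s,[b[0]]); L=np.linalg.lstsq(np.c_[d1[0],-d2[0]],o2-o1,rcond=None)[0]; print('knob',o1+L[0]*d1[0],o2+L[1]*d2[0])
# brown silhouette in side view: foot
hsv=cv2.cvtColor(s['image'],cv2.COLOR_RGB2HSV); q=np.zeros(hsv.shape[:2],np.uint8); r=np.s_[268:305,262:298]; h=hsv[r]; q[r]=((h[...,1]>110)&(h[...,2]<130)&(h[...,0]<20)).astype(np.uint8)
ys=np.nonzero(q.any(1))[0]; print([(y,np.nonzero(q[y])[0].min(),np.nonzero(q[y])[0].max()) for y in ys[::3]], ys.max())
print('predict foot centre/bottom',proj(s,[[633.1,266.5,119],[633.1,266.5,267],[633.1,266.5,150]]))
z=depth(c,[[286,180],[286,200],[286,290]]);print(z)
```

```text
((285.2958679199219, 336.6527404785156), (19.862302780151367, 30.102134704589844), array([633.9, 266.7, 267. ])) ((279.6683654785156, 265.35595703125), (3.084965467453003, 3.3913655281066895), array([634.2, 266.5, 267. ]))
knob [633.9 266.  266.2] [634.  266.  266.2]
[(np.int64(268), np.int64(274), np.int64(289)), (np.int64(271), np.int64(271), np.int64(290)), (np.int64(274), np.int64(272), np.int64(290)), (np.int64(277), np.int64(272), np.int64(289)), (np.int64(280), np.int64(274), np.int64(288)), (np.int64(283), np.int64(273), np.int64(290)), (np.int64(286), np.int64(272), np.int64(291)), (np.int64(289), np.int64(272), np.int64(291)), (np.int64(292), np.int64(272), np.int64(292)), (np.int64(295), np.int64(272), np.int64(292)), (np.int64(298), np.int64(274), np.int64(290)), (np.int64(301), np.int64(276), np.int64(287))] 302
predict foot centre/bottom [[280.7 293.5]
 [280.1 265.2]
 [280.6 288. ]]
[[636.8 295.8 132.1]
 [636.3 291.5 170.2]
 [635.1 281.  256.9]]
```

>>> drive_tool(increments=[{"x": -0.04, "y": -0.003, "z": 0, "wx": 0, "wy": 0, "wz": 0, "claw": 40}, {"x": -0.12, "y": -0.007, "z": 0, "wx": 0, "wy": 0, "wz": 0, "claw": 40}, {"x": -0.22, "y": -0.013, "z": 0, "wx": 0, "wy": 0, "wz": 0, "claw": 40}, {"x": -0.32, "y": -0.019, "z": 0, "wx": 0, "wy": 0, "wz": 0, "claw": 40}, {"x": -0.42, "y": -0.025, "z": 0, "wx": 0, "wy": 0, "wz": 0, "claw": 40}, {"x": -0.52, "y": -0.031, "z": 0, "wx": 0, "wy": 0, "wz": 0, "claw": 40}, {"x": -0.62, "y": -0.037, "z": 0, "wx": 0, "wy": 0, "wz": 0, "claw": 40}, {"x": -0.72, "y": -0.042, "z": 0, "wx": 0, "wy": 0, "wz": 0, "claw": 40}, {"x": -0.8, "y": -0.047, "z": 0, "wx": 0, "wy": 0, "wz": 0, "claw": 40}, {"x": -0.846, "y": -0.049, "z": 0, "wx": 0, "wy": 0, "wz": 0, "claw": 40}])

```text
clock: 13.3
tool_pos: [592.0, -73.4, 216.4]
eef_rot: [-2.29, -2.15, 0.003]
contact_force: [0.3, -0.5, -1.3]
width: 46.0
grip_force: 61.7
```

>>> drive_tool(increments=[{"x": 0, "y": 0, "z": 0.02, "wx": 0, "wy": 0, "wz": 0, "claw": 40}, {"x": 0, "y": 0, "z": 0.06, "wx": 0, "wy": 0, "wz": 0, "claw": 40}, {"x": 0, "y": 0, "z": 0.1, "wx": 0, "wy": 0, "wz": 0, "claw": 40}, {"x": 0, "y": 0, "z": 0.13, "wx": 0, "wy": 0, "wz": 0, "claw": 40}, {"x": 0, "y": 0, "z": 0.15, "wx": 0, "wy": 0, "wz": 0, "claw": 40}, {"x": 0, "y": 0, "z": 0.16, "wx": 0, "wy": 0, "wz": 0, "claw": 40}, {"x": 0, "y": 0, "z": 0.16, "wx": 0, "wy": 0, "wz": 0, "claw": 40}, {"x": 0, "y": 0, "z": 0.16, "wx": 0, "wy": 0, "wz": 0, "claw": 40}, {"x": 0, "y": 0, "z": 0.16, "wx": 0, "wy": 0, "wz": 0, "claw": 40}, {"x": 0, "y": 0, "z": 0.16, "wx": 0, "wy": 0, "wz": 0, "claw": 40}])

```text
clock: 14.13
tool_pos: [593.8, -69.9, 154.0]
eef_rot: [2.287, 2.153, 0.001]
contact_force: [-0.1, -0.1, -2.4]
width: 46.2
grip_force: 61.7
```

Run:
```python
from h import *
np.set_printoptions(precision=4,suppress=True)
inc([593.2,-70.2,146],86.5)
c,s=grab('wrist','w10'),grab('side','s10')
# foot edge near camera in the wrist view vs bore rim near edge, column through the axis
g=cv2.cvtColor(c['image'],cv2.COLOR_RGB2GRAY)
print(g[60:300:4,286]); print('side cradle',rectz(s,(225,185,310,245),38,52))
print('pred wrist foot-near, bore-near', proj(c,[[593.2,-70.2+29,48],[593.5,-70.3+31.5,45]]))
P=depth(c,np.c_[np.full(60,286),np.arange(60,300,4)]); print(P.round(0)[10:50].tolist())
```

```text
at [593.8 -69.9 154. ] yaw 86.54 F [-0.1 -0.1 -2.4] w 46.2 g 61.7 t 14.13
shift [-0.0008 -0.0014  0.0201] turn [ 0.0012 -0.      0.0006]
[210 201 198 188 195 210 192 191 183 179 179 188 189 186 175 176 127  84
 136 132 132 131 130 130 117 118 117 116  65  47  56  48  46  46  46  46
  45  43  41  42  41  39  38  44  61  41  37  41  47  46  51  53  53  51
  60  53  49  51  53  48]
side cradle (np.float64(46.659087953642484), (607.0003051757812, -68.1304931640625), (137.1786346435547, 110.87252044677734), 85.55416870117188)
pred wrist foot-near, bore-near [[280.1975 175.1152]
 [280.3988 171.574 ]]
[[602.0, 20.0, 0.0], [602.0, 16.0, 1.0], [602.0, 12.0, 1.0], [601.0, 9.0, 0.0], [601.0, 5.0, 2.0], [601.0, 1.0, -1.0], [601.0, -2.0, 0.0], [601.0, -6.0, 6.0], [600.0, -6.0, 46.0], [600.0, -9.0, 47.0], [600.0, -13.0, 46.0], [600.0, -16.0, 45.0], [599.0, -19.0, 46.0], [599.0, -22.0, 46.0], [599.0, -26.0, 45.0], [599.0, -29.0, 46.0], [599.0, -32.0, 46.0], [598.0, -36.0, 45.0], [598.0, -46.0, 13.0], [598.0, -38.0, 65.0], [598.0, -40.0, 71.0], [598.0, -42.0, 75.0], [598.0, -41.0, 92.0], [598.0, -42.0, 99.0], [597.0, -44.0, 103.0], [597.0, -45.0, 109.0], [597.0, -46.0, 111.0], [597.0, -48.0, 116.0], [597.0, -48.0, 122.0], [597.0, -49.0, 128.0], [597.0, -49.0, 133.0], [597.0, -48.0, 142.0], [597.0, -45.0, 156.0], [597.0, -45.0, 161.0], [597.0, -45.0, 165.0], [597.0, -46.0, 168.0], [597.0, -44.0, 175.0], [597.0, -43.0, 181.0], [597.0, -45.0, 182.0], [597.0, -46.0, 184.0]]
```

>>> drive_tool(increments=[{"x": -0.001, "y": -0.001, "z": 0.01, "wx": 0, "wy": 0, "wz": 0, "claw": 40}, {"x": -0.001, "y": -0.001, "z": 0.018, "wx": 0, "wy": 0, "wz": 0, "claw": 40}, {"x": -0.001, "y": -0.001, "z": 0.025, "wx": 0, "wy": 0, "wz": 0, "claw": 40}, {"x": -0.001, "y": -0.001, "z": 0.03, "wx": 0, "wy": 0, "wz": 0, "claw": 40}, {"x": -0.001, "y": -0.001, "z": 0.035, "wx": 0, "wy": 0, "wz": 0, "claw": 40}, {"x": -0.001, "y": -0.001, "z": 0.04, "wx": 0, "wy": 0, "wz": 0, "claw": 40}, {"x": -0.001, "y": -0.001, "z": 0.044, "wx": 0, "wy": 0, "wz": 0, "claw": 40}, {"x": -0.001, "y": -0.001, "z": 0.048, "wx": 0, "wy": 0, "wz": 0, "claw": 40}, {"x": -0.001, "y": -0.001, "z": 0.048, "wx": 0, "wy": 0, "wz": 0, "claw": 40}, {"x": -0.001, "y": -0.001, "z": 0.048, "wx": 0, "wy": 0, "wz": 0, "claw": 40}])

```text
clock: 15.07
tool_pos: [593.1, -70.4, 133.9]
eef_rot: [2.288, 2.153, 0.0]
contact_force: [1.8, -1.2, -3.8]
width: 46.1
grip_force: 61.5
```

The foot is about 8 mm into the bore with no resistance. I'll continue down.

>>> drive_tool(increments=[{"x": 0, "y": 0, "z": 0.008, "wx": 0, "wy": 0, "wz": 0, "claw": 40}, {"x": 0, "y": 0, "z": 0.016, "wx": 0, "wy": 0, "wz": 0, "claw": 40}, {"x": 0, "y": 0, "z": 0.024, "wx": 0, "wy": 0, "wz": 0, "claw": 40}, {"x": 0, "y": 0, "z": 0.032, "wx": 0, "wy": 0, "wz": 0, "claw": 40}, {"x": 0, "y": 0, "z": 0.04, "wx": 0, "wy": 0, "wz": 0, "claw": 40}, {"x": 0, "y": 0, "z": 0.047, "wx": 0, "wy": 0, "wz": 0, "claw": 40}, {"x": 0, "y": 0, "z": 0.053, "wx": 0, "wy": 0, "wz": 0, "claw": 40}, {"x": 0, "y": 0, "z": 0.059, "wx": 0, "wy": 0, "wz": 0, "claw": 40}, {"x": 0, "y": 0, "z": 0.059, "wx": 0, "wy": 0, "wz": 0, "claw": 40}, {"x": 0, "y": 0, "z": 0.059, "wx": 0, "wy": 0, "wz": 0, "claw": 40}])

```text
clock: 15.9
tool_pos: [592.6, -70.3, 110.1]
eef_rot: [-2.287, -2.153, 0.001]
contact_force: [1.3, -0.9, -3.0]
width: 46.2
grip_force: 61.5
```

Now about 1 mm above the floor. I'll press down gently until it touches.

>>> drive_tool(increments=[{"x": 0, "y": 0, "z": 0.002, "wx": 0, "wy": 0, "wz": 0, "claw": 40}, {"x": 0, "y": 0, "z": 0.004, "wx": 0, "wy": 0, "wz": 0, "claw": 40}, {"x": 0, "y": 0, "z": 0.006, "wx": 0, "wy": 0, "wz": 0, "claw": 40}, {"x": 0, "y": 0, "z": 0.006, "wx": 0, "wy": 0, "wz": 0, "claw": 40}, {"x": 0, "y": 0, "z": 0.006, "wx": 0, "wy": 0, "wz": 0, "claw": 40}, {"x": 0, "y": 0, "z": 0.006, "wx": 0, "wy": 0, "wz": 0, "claw": 40}, {"x": 0, "y": 0, "z": 0.006, "wx": 0, "wy": 0, "wz": 0, "claw": 40}, {"x": 0, "y": 0, "z": 0.006, "wx": 0, "wy": 0, "wz": 0, "claw": 40}, {"x": 0, "y": 0, "z": 0.006, "wx": 0, "wy": 0, "wz": 0, "claw": 40}, {"x": 0, "y": 0, "z": 0.006, "wx": 0, "wy": 0, "wz": 0, "claw": 40}])

```text
clock: 16.73
tool_pos: [592.8, -70.5, 109.4]
eef_rot: [2.287, 2.152, 0.001]
contact_force: [-1.4, -2.5, 9.7]
width: 45.9
grip_force: 63.2
```

The foot is on the floor: 9.7 N upward at exactly the expected height. I'll release and rise.

>>> drive_tool(increments=[{"x": 0, "y": 0, "z": -0.003, "wx": 0, "wy": 0, "wz": 0, "claw": 40}, {"x": 0, "y": 0, "z": -0.003, "wx": 0, "wy": 0, "wz": 0, "claw": 50}, {"x": 0, "y": 0, "z": -0.003, "wx": 0, "wy": 0, "wz": 0, "claw": 75}, {"x": 0, "y": 0, "z": -0.003, "wx": 0, "wy": 0, "wz": 0, "claw": 75}, {"x": 0, "y": 0, "z": -0.003, "wx": 0, "wy": 0, "wz": 0, "claw": 75}, {"x": 0, "y": 0, "z": -0.03, "wx": 0, "wy": 0, "wz": 0, "claw": 75}, {"x": 0, "y": 0, "z": -0.1, "wx": 0, "wy": 0, "wz": 0, "claw": 75}, {"x": 0, "y": 0, "z": -0.2, "wx": 0, "wy": 0, "wz": 0, "claw": 75}, {"x": 0, "y": 0, "z": -0.3, "wx": 0, "wy": 0, "wz": 0, "claw": 75}, {"x": 0, "y": 0, "z": -0.35, "wx": 0, "wy": 0, "wz": 0, "claw": 75}])

```text
clock: 17.57
tool_pos: [593.8, -70.4, 253.7]
eef_rot: [2.285, 2.15, 0.006]
contact_force: [-0.3, 0.4, -0.3]
width: 75.1
grip_force: 0.0
```

Run:
```python
from h import *
np.set_printoptions(precision=1,suppress=True)
inc([500,-200,250],86.5)
c,s=grab('wrist','w11'),grab('side','s11')
def knob(c):
    g=cv2.cvtColor(c['image'],cv2.COLOR_RGB2GRAY); h=8 if c is s else 20; u,v=proj(c,[[593,-70,160]])[0].round().astype(int); q=np.s_[v-h:v+h,u-h:u+h]; print(u,v,g[q].max())
    m=np.zeros_like(g); m[q]=g[q]>.7*g[q].max(); return disk(c,m,160)
a,b=knob(c),knob(s); print(a,b)
o1,d1=ray(c,[a[0]]); o2,d2=ray(s,[b[0]]); L=np.linalg.lstsq(np.c_[d1[0],-d2[0]],o2-o1,rcond=None)[0]; print('knob',o1+L[0]*d1[0],o2+L[1]*d2[0])
print('unit',rectz(s,(210,185,255,250),53,70))
P=depth(s,np.argwhere(np.ones((10,12)))[:,::-1]+[329,255]); print('tall top',P[:,2].max())
```

```text
at [593.8 -70.4 253.7] yaw 86.53 F [-0.3  0.4 -0.3] w 75.1 g 0.0 t 17.57
shift [-0.3 -0.2  0. ] turn [0. 0. 0.]
282 211 196
262 185 209
((279.3635559082031, 212.0395965576172), (9.738933563232422, 11.624411582946777), array([591.2, -70.5, 160. ])) ((260.5610656738281, 180.8157196044922), (9.632168769836426, 17.600261688232422), array([592.8, -87.1, 160. ]))
knob [592.1 -59.3 191.4] [598.2 -61.1 191.9]
unit (np.float64(60.84368960968277), (697.4085693359375, -69.46726989746094), (153.69711303710938, 69.47212982177734), 86.52598571777344)
tall top 192.81238017890473
```

Run:
```python
from h import *
np.set_printoptions(precision=1,suppress=True)
c=ld('w11'); print(depth(c,[[279,212],[277,210],[281,213]]), rectz(c,(0,0,560,400),40,51)[:3])
print(hand_in())
```

```text
[[590.9 -69.5 162.6]
 [589.4 -67.5 163. ]
 [592.5 -70.4 162.8]] (np.float64(45.74029390210961), (604.9542236328125, -70.53388977050781), (129.0758056640625, 112.46651458740234))
the job is handed in; nothing more can be done
None
```

The job is handed in, with no verdict returned: the cradle measured flush on the pegs, and the short mill stands upright in the bore, let go only once its foot was on the floor. I did not re-measure the lemon, cup and ring at the end.

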